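# Open the rod stock box and hold its sprung gate

### The job

Let a colleague get at the rods in the brown plywood stock box: on its top, squeeze the first catch (the one by the hinge, whose tail bars the other) fully together against its fixed post, then squeeze the second catch fully together against its own post; both stay where they are put. Then take the gate by its upright pull pin, swing it out towards you past the ball detent until it stands wide open, about square to the front of the box, and keep holding it there against its closing spring: the program finishes while the gripper is still holding the gate. Leave the other things on the bench and on the box where they are.

Things in the scene. Friction and masses are not known exactly. Their poses are not given: they have to be found in the camera images.
- stock_box: Fixed brown plywood box, 240 mm wide (y), flat top at z = 120 mm, body 12 to 182 mm behind the origin; its 12 mm base board comes 88 mm out in front. Origin: on the bench under the middle of the closed gate; x points into the box (away from the robot), y to its left, z up. Two steel catches stand on the top; at the back of it (135 mm or more behind the origin) lies a cork block.
- hinge_axis (a point): Point on the gate's vertical hinge axis, at the left front corner of the box (stock_box frame 0, +95, 120 mm).
- gate_hinge (a joint): Gate angle, rad: 0 closed, stop at 1.7. At angle t the pull pin is at hinge_axis + 170 mm * (-sin t, -cos t) in the box's x, y. A damped spring always closes it (at the pin 1.4 N at 0.6 rad, 2 N at 1.3). A sprung ball in the base board gives a bump from 0.45 to 0.75 rad, about 4 N more; let go, the gate falls back on to the bump. With the second catch shut it has 0.03 rad of play.
- gate: Slatted dark wooden gate (18 mm thick, 190 mm wide, top at z = 121 mm) with the pull pin and, on top by its free end, a low steel keeper strip reaching 74 mm back over the box's top (its end 138 mm above the bench). Origin: on the hinge axis at bench level; at angle 0 its axes are those of stock_box; it turns with the gate.
- pull_pin (a point): Middle of the gate's pull pin: an upright round aluminium pin 16 mm in diameter, from z = 122 to 178 mm, on the gate's top edge 170 mm from the hinge axis. The point is at z = 150 mm. It can turn between the fingers.
- first_catch (a joint): Travel of the first catch, m: 0 shut, 0.018 fully squeezed (its stop; tab and post are then 8 mm apart). It slides along +x of the box with about 3 N of friction and stays where it is left. Shut, its low tail bars the way of the second catch; from about 0.014 on the way is free.
- first_tab (a point): Middle (z = 155 mm) of the sliding tab of the first catch, near the hinge: an upright steel plate 8 mm thick along the box's x, 24 mm wide along y, from z = 132 to 168 mm; moves with the catch. Shut it is at (40, 70) mm in the stock_box frame.
- first_post_mid (a point): Middle (z = 155 mm) of the first catch's fixed dark steel post, a plate as thick and wide as the tab, top at 168 mm, 34 mm behind the tab (+x of the box) when shut. Squeeze tab and post together along the box's x: 42 mm over their outer faces when shut, 24 mm fully squeezed. The low bars on the deck reach up to z = 136 mm.
- first_post: The same fixed post as a body; its origin and axes are those of stock_box.
- second_catch (a joint): Travel of the second catch, m: 0 shut, 0.016 fully squeezed (its stop; tab and post are then 8 mm apart). It slides along +y of the box with about 3 N of friction and stays where it is left. Its bolt stands in front of the gate's keeper until about 0.0125.
- second_tab (a point): Middle (z = 155 mm) of the sliding tab of the second catch, nearer to the gate's free end: an upright steel plate 8 mm thick along the box's y, 24 mm wide along x, from z = 132 to 168 mm; moves with the catch. Shut it is at (55, -42) mm in the stock_box frame.
- second_post_mid (a point): Middle (z = 155 mm) of the fixed dark steel post of the second catch, a plate as thick and wide as the tab, top at 168 mm, 32 mm to the left of the tab (+y of the box) when shut. Squeeze tab and post together along the box's y: 40 mm over their outer faces when shut, 24 mm when fully squeezed.
- second_post: The same fixed post as a body; its origin and axes are those of stock_box.
- sanding_block: Bystander: cork block 30 x 70 x 25 mm on the back of the box's top; leave alone. Origin at the centre of its underside.
- flask: Bystander: aluminium drinking flask, 68 mm in diameter, 170 mm high; leave alone. Origin at the centre of its underside.
- paper_cup: Bystander: white cup 72 mm wide, 85 mm high; leave alone. Origin at the centre of its underside.
- pencil_case: Bystander: light wooden box 90 x 160 x 50 mm; leave alone. Origin at the centre of its underside.
- slate: Bystander: piece of slate 90 x 70 x 14 mm; leave alone. Origin at the centre of its underside.
- glue_block: Bystander: wooden block 50 x 90 x 30 mm; leave alone. Origin at the centre of its underside.
- brush: Bystander: flat brush lying on the bench; leave alone. Origin under its middle.

How it is judged:
On the way, in this order (a step that is already met when the one before it is completed fails the run):
1. the first catch is squeezed home against its post (value of joint first_catch above 0.015 m and contact force between the fingers and first_post above 1 N), for 0.2 s.
2. then the second catch is squeezed home against its post (value of joint first_catch above 0.013 m and value of joint second_catch above 0.0135 m and contact force between the fingers and second_post above 1 N), for 0.2 s.
3. then the gate is swung past its detent (value of joint each of first_catch, second_catch above 0.013 m and value of joint gate_hinge above 0.85 rad and contact force between the fingers and gate above 0.5 N), for 0.1 s.
At the end, for the whole second after the job is handed in: Both catches are still squeezed (over 13 mm of travel each), the gate stands still (under 0.1 rad/s) at more than 1.15 rad (66 degrees) and the fingers bear on it with more than 1 N (value of joint each of first_catch, second_catch above 0.013 m and value of joint gate_hinge above 1.15 rad and velocity of joint gate_hinge between -0.1 and 0.1 rad/s and contact force between the fingers and gate above 1 N); the arm keeps its last pose, push and grip.
It fails at once if a bystander is pushed by more than 30 mm (distance of any of sanding_block, flask, paper_cup, pencil_case, slate, glue_block, brush from where it was at the start of the episode above 0.03 m).
It fails at once if the flask or the cup is tipped (angle between any of flask, paper_cup's own z axis and vertical above 0.4 rad).
It also fails if it takes over 64 s, if anything falls off the work surface, if the arm or the gripper's body presses on something with over 40 N, if the wrist force passes 120 N, or if a joint passes its speed limit or range.

### The arm

A 6-joint arm with a two-finger parallel gripper is mounted at the origin on the work surface. World frame = base frame: x ahead of the robot, y to its left, z up, the work surface at z = 0. Lengths are in m, angles in rad, forces in N, time in s.
With the tool pointing down it reaches from about 0.25 to 0.775 m from the base axis. Payload 4 kg.
Tool frame: the origin (TCP) lies midway between the tips of the shut fingers; the grasp point (between the pads) lies 19 mm behind it (robot.hold_point_z is the distance from the TCP to the grasp point, in m); z points along the fingers, y is the line along which they close (so a half turn about z gives the same grasp; the last joint's range is limited). The gripper opens to 94 mm and grips with 3 to 60 N. Pads are 16 mm wide; open, the fingers measure 119 mm over their backs; the gripper's body (75 mm by 177 mm) begins 78 mm behind the grasp point.
Start: joints at [-1.282, 0.087, 1.371, -0, 1.684, -0.103], TCP at [0.21, -0.508, 0.206] pointing down, gripper open.
Joint ranges: [-3.1, 3.1], [-0.76, 2.03], [0.27, 2.55], [-1.08, 4.22], [0.17, 2.65], [-2.57, 2.57]. Speed limits (rad/s): [2.79, 2.79, 3.14, 3.14, 3.14, 3.14].

### API

Orientations are given as [roll, pitch, yaw] about the fixed x, y, z axes, in that order (R = Rz(yaw) Ry(pitch) Rx(roll)).
In Python, from bench import readout, imaging, robot gives the robot as it stands.
- The arm moves only by the tool carry_out, never from a script. Its argument "motion" is text: rows parted by semicolons, each of 7 numbers parted by spaces: the shift along the tool's x, y, z each as a share of 200 mm, from -1 to 1, then the turn, a rotation vector about the tool's x, y, z each as a share of 120 degrees, from -1 to 1, then the opening, from 0 (shut) to 1 (fully open). A call has 1 to 12 rows; each row shifts and turns the commanded pose from where the row before left it, along the tool's axes as they then stand; what a row does not reach is not made up. A row lasts 1/8 s, in which the tool goes at most 62.5 mm and 10.7 degrees, less where a joint would pass 70% of its speed; a pose out of reach is approached as far as the arm can. A call with a number of a shift or a turn outside -1 to 1 is refused whole. A call with a gripper value outside its range is refused whole. The fingers move at their own pace and stop on an object; the grip force is fixed at half the most. Time passes only in rows, so rows that do not move let the fingers close. It gives the time, the measured TCP pose, the force, the opening and the grip force at its end, in the units of the state.
- readout.get_obs(): the state, without advancing time (a new reading comes with each control period).
- imaging.snapshot(name): name is "scene" or "top"; returns a dict with "pixels" (420x560x3 uint8, red, green, blue), "fx", "fy", "cx", "cy" (pixels), "R" (3x3) and "t" (3): a world point X has camera coordinates R X + t. Camera axes: x right, y down, z forward; pixel columns grow to the right and rows downward; lengths in m; the calibration is good to about 2 mm. A picture is of the moment at which its call begins. There is no depth.
- robot.close_job(): hands the job in; it is judged then, once.
The state is a dict: "time": time; "joint_positions": joint angles; "qvel": joint speeds; "joint_torque": joint torques, N m; "tool_pos": TCP position; "ee_rot": TCP orientation; "wrist_force": force on the tool from outside, world axes, zero at the start; "wrist_torque": the same for the moment, N m; "width": finger opening in m; "finger_force": force on a finger pad.
Only numpy, scipy, OpenCV 4.12 (cv2) and the standard library are available. Lean on these libraries where they do the work, as an engineer would, in place of code of your own. Each camera call takes 0.05 s, during which the arm holds its last target. There are 200 camera calls.

## Working session

There is one attempt and no reset: what is moved stays moved. The work goes in short steps, Python scripts to look and compute and a tool call to move; the robot and the scene stay as the last step left them, time stands still between calls to the robot, and variables do not carry over. Pictures are saved under pics/ and viewed, at most 10 in all, crops included, and the job is handed in when it is done.

Besides the shell and the picture viewer there is one more tool, called by a JSON object that holds its "op" and its "data", one argument or row to a line. carry_out: Moves the arm, as the interface text tells. Its arguments: {"type":"object","properties":{"motion":{"type":"string"}},"required":["motion"]}

```bash
mkdir -p pics && ls && python3 - <<'E'
from bench import readout, imaging, robot
import cv2, pickle
for n in ("scene","top"):
    s=imaging.snapshot(n); pickle.dump(s,open(n+".pkl","wb"))
    cv2.imwrite(f"pics/{n}0.png",cv2.cvtColor(cv2.resize(s["pixels"],(800,600),interpolation=cv2.INTER_CUBIC),cv2.COLOR_RGB2BGR))
    print(n,s["fx"],s["cx"],s["cy"],s["R"],s["t"])
print(readout.get_obs(), robot.hold_point_z)
E
```

```text
pics
scene 512.002446500164 282.872776048534 211.61923625834632 [[-0.47857883  0.87803601 -0.00388151]
 [ 0.51777837  0.2786425  -0.80886582]
 [-0.70913177 -0.38911581 -0.58798046]] [ 0.27199289 -0.18483422  1.94460897]
top 406.89195369817753 279.9267814904635 207.4896955399708 [[-0.05150739 -0.99866421 -0.00409642]
 [-0.97300476  0.05110712 -0.2250551 ]
 [ 0.22496383 -0.00760617 -0.97433743]] [0.05229669 0.58259237 1.13171236]
{'time': 0.1, 'joint_positions': array([-1.28209772e+00,  8.78809482e-02,  1.37205957e+00, -3.82487838e-05,
        1.68356637e+00, -1.03096702e-01]), 'qvel': array([-1.04473675e-03,  5.95056020e-04, -2.77595060e-03,  6.10537028e-04,
       -3.75107469e-04,  7.94406649e-05]), 'joint_torque': array([ 2.34555773e-03, -3.41253698e+01, -3.03300726e+01,  7.20361364e-02,
        3.04913137e-02, -1.00506222e-04]), 'tool_pos': array([ 0.20986713, -0.50787722,  0.20444337]), 'ee_rot': array([-3.13968467e+00, -1.59189380e-04,  3.91790884e-01]), 'wrist_force': array([-0.42413186,  0.48379659,  0.42267139]), 'wrist_torque': array([0.0227378 , 0.03348498, 0.00783955]), 'finger_force': 0.0, 'width': 0.09392248000301659} 0.0188
```

View pics/top0.png

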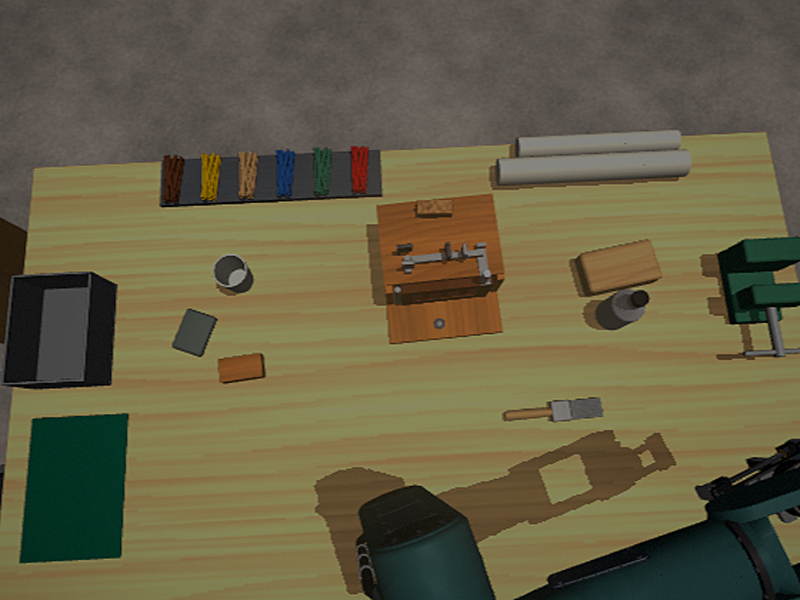

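View pics/scene0.png

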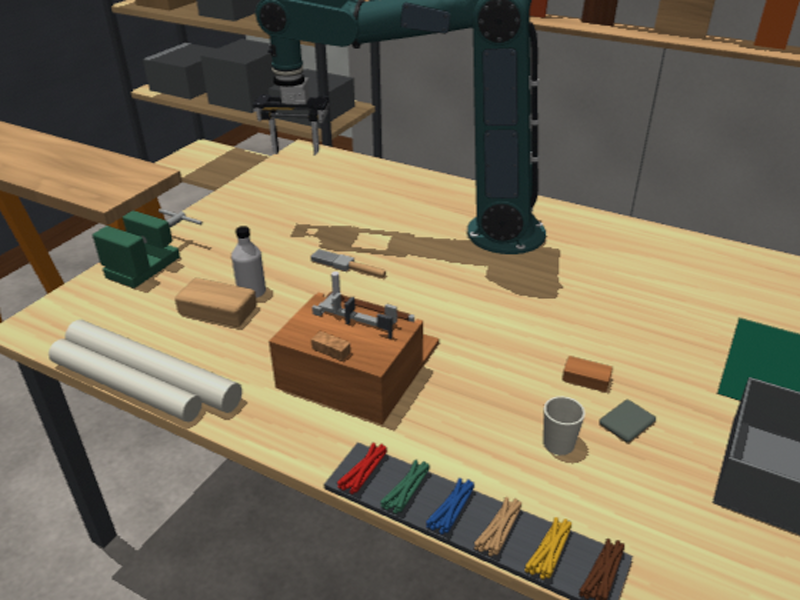

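The top view shows the box at about (440, 270), with the hinge on the left at (397, 290) and the pull pin on the right near (486, 280). The flask (622, 308) and pencil case stand to the right of it. I'll enlarge both views.

```bash
python3 - <<'E'
import cv2,pickle
for n,(x,y,w,h),k in (("top",(255,130,105,115),5),("scene",(185,185,125,110),5)):
    p=pickle.load(open(n+".pkl","rb"))["pixels"][y:y+h,x:x+w]
    cv2.imwrite(f"pics/{n}_crop.png",cv2.cvtColor(cv2.resize(p,None,fx=k,fy=k,interpolation=cv2.INTER_CUBIC),cv2.COLOR_RGB2BGR))
E
```

```text
(no output)
```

View pics/top_crop.png

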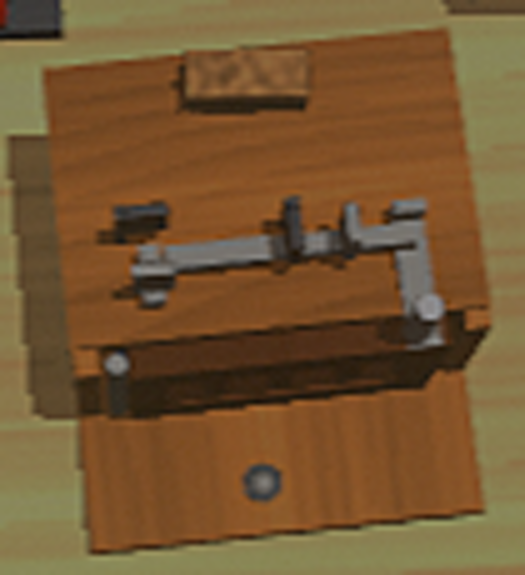

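View pics/scene_crop.png

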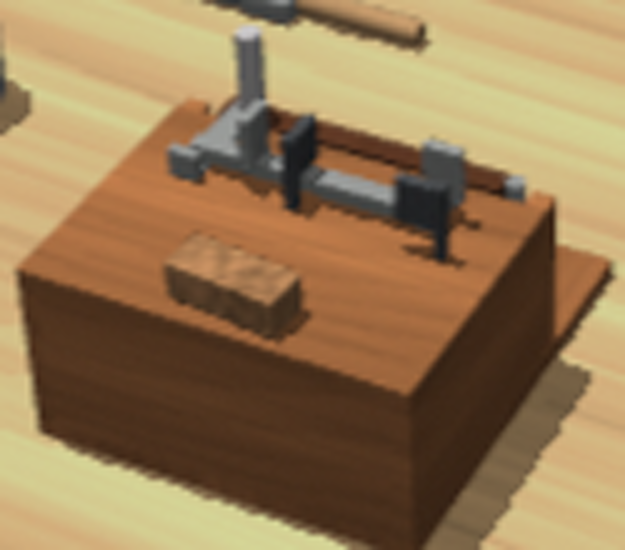

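The top crop shows the deck corners at (43,70), (448,29), (491,308) and (74,350), the base front at (90,552) and (484,512), and the pin top at (430,305). The scene crop gives the pin top at (250,33) and the deck corners at (412,397), (20,270) and (553,198). I'll fit the box pose to these.

```bash
cat > h.py <<'E'
import numpy as np, pickle
from scipy.optimize import least_squares
from scipy.spatial.transform import Rotation as Ro
def proj(s,X): c=X@s["R"].T+s["t"]; return np.c_[s["fx"]*c[:,0]/c[:,2]+s["cx"], s["fy"]*c[:,1]/c[:,2]+s["cy"]]
def world(p,L):
    c,s=np.cos(p[2]),np.sin(p[2]); L=np.atleast_2d(L)
    return np.c_[p[0]+c*L[:,0]-s*L[:,1],p[1]+s*L[:,0]+c*L[:,1],L[:,2]]
def steps(P,target_xyz,yaw):   # tool-axes shift (shares of 200 mm) and turn about z (shares of 120 deg); P=(pos,rpy)
    R=Ro.from_euler("xyz",P[1]); d=R.inv().apply(np.array(target_xyz)-P[0])/0.2
    T=Ro.from_euler("xyz",[np.pi,0,yaw]); return d,(R.inv()*T).as_rotvec()/np.radians(120)
E
python3 - <<'E'
from h import *
obs=[("top",(255,130),[((182,120,120),(43,70)),((182,-120,120),(448,29)),((12,-120,120),(491,308)),((12,120,120),(74,350)),((-88,120,6),(90,552)),((-88,-120,6),(484,512)),((0,-75,178),(430,305))]),
("scene",(185,185),[((0,-75,178),(250,33)),((182,120,120),(412,397)),((182,-120,120),(20,270)),((12,120,120),(553,198)),((-88,120,12),(610,265))])]
def f(p):
    r=[]
    for n,o,l in obs:
        s=pickle.load(open(n+".pkl","rb"))
        uv=(np.array([b for a,b in l])+.5)/5-.5+np.array(o)
        r.append(proj(s,world(p,np.array([a for a,b in l])/1000.))-uv)
    return np.vstack(r)
q=least_squares(lambda p:f(p).ravel(),[.55,0,0],loss="soft_l1"); p=q.x
print(p,np.round(f(p),1)); np.save("p.npy",p)
print(world(p,np.array([[66,70,142],[55,-18,142],[0,-75,144]])/1000.))
E
```

```text
[ 0.59148432 -0.06743881  0.05544604] [[-0.4 -0.3]
 [ 0.1 -0.4]
 [ 0.  -0.5]
 [-0.8 -0. ]
 [ 0.5  0.4]
 [-0.1  0. ]
 [-0.   0.4]
 [ 0.1 -0.5]
 [ 0.  -0.5]
 [-0.5 -0.3]
 [-0.7  2.4]
 [ 1.  -1.1]]
[[ 0.65350366  0.00611118  0.142     ]
 [ 0.64739732 -0.08236318  0.142     ]
 [ 0.59564065 -0.14232355  0.144     ]]
```

{"op": "carry_out", "data": {
  "motion": "0 0 -0.125 0 0 -0.084 1; 0 0 -0.125 0 0 -0.084 1; 0 0 0 0 0 -0.084 1; 0 0 0 0 0 -0.084 1; 0 0 0 0 0 -0.084 1; 0 0 0 0 0 -0.084 1; 0 0 0 0 0 -0.085 0.75; 0 0 0 0 0 0 0.75"
}}

```text
time: 1.1
tool_pos: [0.21, -0.5081, 0.2549]
ee_rot: [-3.141, -0.001, 1.623]
wrist_force: [-0.3, -0.6, 0.4]
width: 0.0777
finger_force: 0.0
```

```bash
cat > go.py <<'E'
import sys
from h import *
from bench import readout
o=readout.get_obs(); p=np.load("p.npy"); a=list(map(float,sys.argv[1:]))  # box mm xyz, yaw rel to box deg
d,r=steps((o["tool_pos"],o["ee_rot"]),world(p,np.array(a[:3])/1000.)[0],p[2]+np.radians(a[3]))
Li=Ro.from_euler("z",-p[2]).apply(o["tool_pos"]-[p[0],p[1],0])*1000
print("box mm",Li.round(1),"shift",d.round(4),"turn",r.round(4),"w",round(o["width"],4),"ff",o["finger_force"],"F",o["wrist_force"].round(1),"t",o["time"],"rpy",o["ee_rot"].round(3))
E
python3 go.py 66 70 250 90
```

```text
box mm [-405.4 -418.9  254.9] shift [2.4512 2.3496 0.0263] turn [-0.0001 -0.0005 -0.0014] w 0.0777 ff 0.0 F [-0.3 -0.6  0.4] t 1.1 rpy [-3.141e+00 -1.000e-03  1.623e+00]
```

{"op": "carry_out", "data": {
  "motion": "0.204 0.196 0 0 0 0 0.75; 0.204 0.196 0 0 0 0 0.75; 0.204 0.196 0 0 0 0 0.75; 0.204 0.196 0 0 0 0 0.75; 0.204 0.196 0 0 0 0 0.75; 0.204 0.196 0 0 0 0 0.75; 0.204 0.196 0 0 0 0 0.75; 0.204 0.196 0 0 0 0 0.75; 0.204 0.196 0 0 0 0 0.75; 0.204 0.196 0 0 0 0 0.75; 0.204 0.196 0 0 0 0 0.75; 0.204 0.196 0 0 0 0 0.75"
}}

```text
time: 2.6
tool_pos: [0.6539, 0.0077, 0.2551]
ee_rot: [-3.141, 0.0, 1.622]
wrist_force: [1.2, 0.2, 0.5]
width: 0.0707
finger_force: 0.0
```

{"op": "carry_out", "data": {
  "motion": "0 0 0 0 0 0 0.75; 0 0 0 0 0 0 0.75"
}}

```text
time: 2.85
tool_pos: [0.6526, 0.0059, 0.2549]
ee_rot: [-3.14, 0.001, 1.624]
wrist_force: [0.0, 0.2, 0.1]
width: 0.0705
finger_force: 0.0
```

```bash
python3 go.py 66 70 142 90
```

```text
box mm [ 65.1  69.8 254.9] shift [0.0013 0.0053 0.5644] turn [-0.0007  0.0003 -0.0012] w 0.0705 ff 0.0 F [0.  0.2 0.1] t 2.85 rpy [-3.140e+00  1.000e-03  1.624e+00]
```

{"op": "carry_out", "data": {
  "motion": "0 0.005 0.2 0 0 0 0.75; 0 0 0.2 0 0 0 0.75; 0 0 0.1 0 0 0 0.75; 0 0 0.064 0 0 0 0.75; 0 0 0 0 0 0 0.75"
}}

```text
time: 3.48
tool_pos: [0.6533, 0.0052, 0.1425]
ee_rot: [-3.141, 0.0, 1.624]
wrist_force: [0.9, -0.1, -0.1]
width: 0.0701
finger_force: 0.0
```

```bash
python3 go.py 66 70 142 90; python3 - <<'E'
import cv2
from bench import imaging
o=[]
for n,(x,y,w,h),k in (("top",(255,130,105,100),4),("scene",(185,160,95,100),4)):
    p=imaging.snapshot(n)["pixels"][y:y+h,x:x+w]
    o.append(cv2.resize(p,None,fx=k,fy=k,interpolation=cv2.INTER_CUBIC))
cv2.imwrite("pics/c1.png",cv2.cvtColor(cv2.hconcat(o),cv2.COLOR_RGB2BGR))
E
```

```text
box mm [ 65.7  69.1 142.5] shift [0.0043 0.0015 0.0023] turn [-0.0004  0.0001 -0.0013] w 0.0701 ff 0.0 F [ 0.9 -0.1 -0.1] t 3.475 rpy [-3.141  0.     1.624]
```

View pics/c1.png

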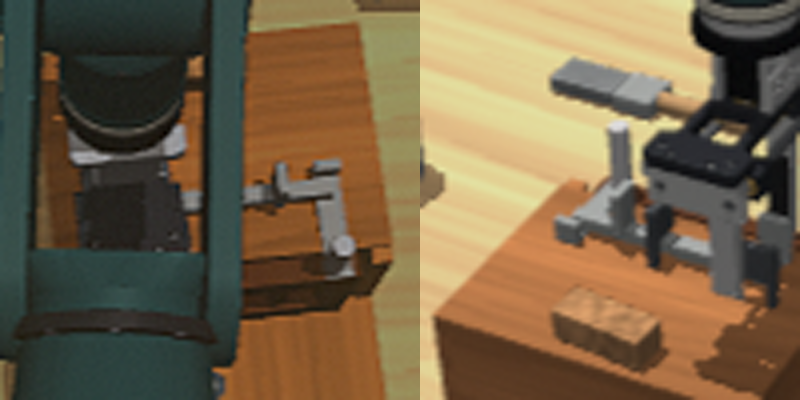

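The rear finger, at (730, 290) in the scene half, stands behind the first post at (770, 265). The second catch is untouched. Closing now.

{"op": "carry_out", "data": {
  "motion": "0 0 0 0 0 0 0.5; 0 0 0 0 0 0 0.4; 0 0 0 0 0 0 0.3; 0 0 0 0 0 0 0.2; 0 0 0 0 0 0 0.1; 0 0 0 0 0 0 0; 0 0 0 0 0 0 0; 0 0 0 0 0 0 0; 0 0 0 0 0 0 0; 0 0 0 0 0 0 0"
}}

```text
time: 4.82
tool_pos: [0.653, 0.0063, 0.1426]
ee_rot: [-3.139, 0.0, 1.625]
wrist_force: [-5.8, -0.3, 2.8]
width: 0.0228
finger_force: 30.0
```

```bash
python3 go.py 66 70 142 90
```

```text
box mm [ 65.5  70.2 142.6] shift [-0.0009  0.0023  0.0032] turn [-0.0011  0.     -0.0004] w 0.0228 ff 30.001201629638672 F [-5.8 -0.3  2.8] t 4.825 rpy [-3.139  0.     1.625]
```

{"op": "carry_out", "data": {
  "motion": "0 0 0 0 0 0 0.75; 0 0 0 0 0 0 0.75; 0 0 0 0 0 0 0.75; 0 0 0 0 0 0 0.75; 0 0 0 0 0 0 0.75; 0 0 -0.2 0 0 0 0.75; 0 0 -0.2 0 0 0 0.75; 0 0 0 0 0 0.084 0.75; 0 0 0 0 0 0.084 0.75; 0 0 0 0 0 0.084 0.75; 0 0 0 0 0 0.084 0.75; 0 0 0 0 0 0.084 0.75"
}}

```text
time: 6.32
tool_pos: [0.6541, 0.0063, 0.2226]
ee_rot: [3.141, -0.0, 0.74]
wrist_force: [0.1, 0.3, -1.2]
width: 0.0705
finger_force: 0.0
```

{"op": "carry_out", "data": {
  "motion": "0 0 0 0 0 0.084 0.75; 0 0 0 0 0 0.084 0.75; 0 0 0 0 0 0.082 0.75; 0 0 0 0 0 0.08 0.75; 0 0 0 0 0 0 0.75; 0 0 0 0 0 0 0.75"
}}

```text
time: 7.08
tool_pos: [0.654, 0.0063, 0.2227]
ee_rot: [3.142, -0.0, 0.057]
wrist_force: [-1.0, 0.2, -0.5]
width: 0.0704
finger_force: 0.0
```

```bash
python3 go.py 55 -18 142 0
```

```text
box mm [ 66.5  70.1 222.7] shift [-0.0583  0.4407  0.4034] turn [ 0.     -0.      0.0007] w 0.0704 ff 0.0 F [-1.   0.2 -0.5] t 7.075 rpy [ 3.142 -0.     0.057]
```

{"op": "carry_out", "data": {
  "motion": "-0.03 0.22 0 0 0 0 0.75; -0.028 0.221 0 0 0 0 0.75; 0 0 0 0 0 0 0.75; 0 0 0 0 0 0 0.75; 0 0 0.2 0 0 0 0.75; 0 0 0.14 0 0 0 0.75; 0 0 0.062 0 0 0 0.75; 0 0 0 0 0 0 0.75"
}}

```text
time: 8.07
tool_pos: [0.6469, -0.0814, 0.1416]
ee_rot: [-3.141, 0.002, 0.056]
wrist_force: [-0.2, 0.1, 0.3]
width: 0.0706
finger_force: 0.0
```

```bash
python3 go.py 55 -18 142 0; python3 - <<'E'
import cv2
from bench import imaging
o=[]
for n,(x,y,w,h),k in (("top",(255,130,105,100),4),("scene",(185,160,95,100),4)):
    p=imaging.snapshot(n)["pixels"][y:y+h,x:x+w]
    o.append(cv2.resize(p,None,fx=k,fy=k,interpolation=cv2.INTER_CUBIC))
cv2.imwrite("pics/c2.png",cv2.cvtColor(cv2.hconcat(o),cv2.COLOR_RGB2BGR))
E
```

```text
box mm [ 54.6 -17.1 141.6] shift [ 0.002   0.0047 -0.0022] turn [-0.0002  0.0007  0.0003] w 0.0706 ff 0.0 F [-0.2  0.1  0.3] t 8.075 rpy [-3.141e+00  2.000e-03  5.600e-02]
```

View pics/c2.png

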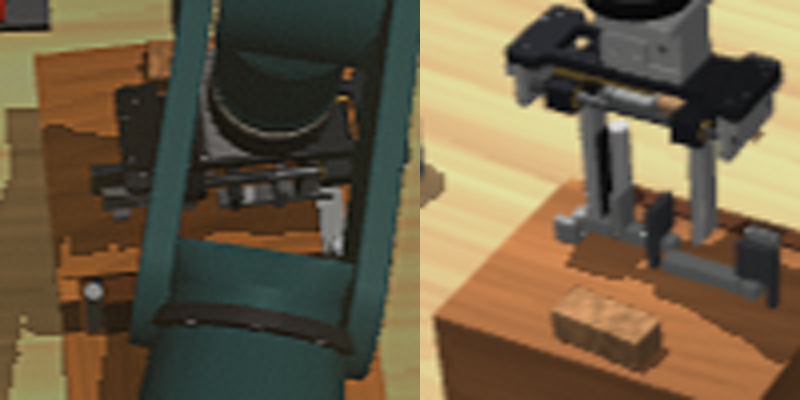

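In the scene half, the first catch's tab sits against its post at (760, 260). The fingers at (600, 190) and (705, 220) straddle the second tab and its post at (658, 230). Closing now.

{"op": "carry_out", "data": {
  "motion": "0 0.004 0 0 0 0 0.5; 0 0 0 0 0 0 0.4; 0 0 0 0 0 0 0.3; 0 0 0 0 0 0 0.2; 0 0 0 0 0 0 0.1; 0 0 0 0 0 0 0; 0 0 0 0 0 0 0; 0 0 0 0 0 0 0; 0 0 0 0 0 0 0; 0 0 0 0 0 0 0"
}}

```text
time: 9.43
tool_pos: [0.6477, -0.082, 0.1432]
ee_rot: [-3.14, -0.001, 0.056]
wrist_force: [0.2, 2.2, 5.9]
width: 0.0234
finger_force: 30.0
```

```bash
python3 go.py 55 -18 142 0
```

```text
box mm [ 55.3 -17.7 143.2] shift [-0.0015  0.0015  0.0059] turn [-0.0005 -0.0007  0.0001] w 0.0234 ff 30.017404854297638 F [0.2 2.2 5.9] t 9.425 rpy [-3.14e+00 -1.00e-03  5.60e-02]
```

{"op": "carry_out", "data": {
  "motion": "0 0 0 0 0 0 0.7; 0 0 0 0 0 0 0.7; 0 0 0 0 0 0 0.7; 0 0 0 0 0 0 0.7; 0 0 0 0 0 0 0.7; 0 0 -0.2 0 0 0 0.7; 0 0 -0.2 0 0 0 0.7; 0 0 0 0 0 -0.084 0.6; 0 0 0 0 0 -0.084 0.5; 0 0 0 0 0 -0.084 0.5; 0 0 0 0 0 -0.084 0.5; 0 0 0 0 0 -0.084 0.5"
}}

```text
time: 10.92
tool_pos: [0.6472, -0.0833, 0.2223]
ee_rot: [3.142, 0.0, 0.94]
wrist_force: [-0.1, -0.4, -0.2]
width: 0.047
finger_force: 0.0
```

{"op": "carry_out", "data": {
  "motion": "0 0 0 0 0 -0.084 0.5; 0 0 0 0 0 -0.084 0.5; 0 0 0 0 0 -0.082 0.5; 0 0 0 0 0 -0.08 0.5; 0 0 0 0 0 0 0.5; 0 0 0 0 0 0 0.5"
}}

```text
time: 11.68
tool_pos: [0.6473, -0.0832, 0.2223]
ee_rot: [3.142, 0.0, 1.623]
wrist_force: [-0.3, -0.6, -0.3]
width: 0.0469
finger_force: 0.0
```

```bash
python3 go.py 0 -75 144 90
```

```text
box mm [ 54.8 -18.9 222.3] shift [-0.2815 -0.2733  0.3915] turn [ 0.      0.     -0.0015] w 0.0469 ff 0.0 F [-0.3 -0.6 -0.3] t 11.675 rpy [3.142 0.    1.623]
```

{"op": "carry_out", "data": {
  "motion": "-0.141 -0.137 0 0 0 -0.002 0.5; -0.141 -0.137 0 0 0 0 0.5; 0 0 0 0 0 0 0.5; 0 0 0 0 0 0 0.5; 0 0 0.2 0 0 0 0.5; 0 0 0.13 0 0 0 0.5; 0 0 0.06 0 0 0 0.5; 0 0 0 0 0 0 0.5"
}}

```text
time: 12.68
tool_pos: [0.5958, -0.1419, 0.1435]
ee_rot: [-3.14, -0.001, 1.63]
wrist_force: [0.0, -0.6, 0.2]
width: 0.0469
finger_force: 0.0
```

```bash
python3 go.py 0 -75 144 90; python3 - <<'E'
import cv2
from bench import imaging
o=[]
for n,(x,y,w,h),k in (("top",(255,130,105,100),4),("scene",(185,160,95,100),4)):
    p=imaging.snapshot(n)["pixels"][y:y+h,x:x+w]
    o.append(cv2.resize(p,None,fx=k,fy=k,interpolation=cv2.INTER_CUBIC))
cv2.imwrite("pics/c3.png",cv2.cvtColor(cv2.hconcat(o),cv2.COLOR_RGB2BGR))
E
```

```text
box mm [  0.2 -74.6 143.5] shift [-0.0021 -0.0011 -0.0027] turn [-0.0007 -0.0003  0.002 ] w 0.0469 ff 0.0 F [ 0.  -0.6  0.2] t 12.675 rpy [-3.14e+00 -1.00e-03  1.63e+00]
```

View pics/c3.png

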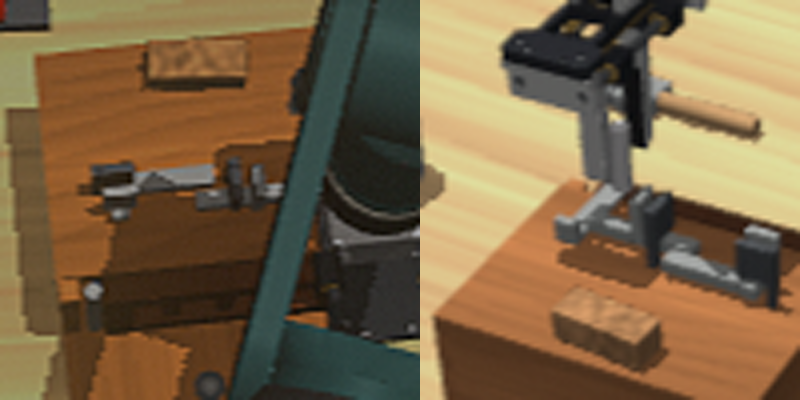

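Both catches are squeezed: the tabs lie against their posts at (650, 225) and (760, 260). The pin at (620, 155) is between the fingers. I'll close on it.

{"op": "carry_out", "data": {
  "motion": "0 0 0 0 0 0 0.3; 0 0 0 0 0 0 0.1; 0 0 0 0 0 0 0; 0 0 0 0 0 0 0; 0 0 0 0 0 0 0; 0 0 0 0 0 0 0"
}}

```text
time: 13.52
tool_pos: [0.5955, -0.1428, 0.1446]
ee_rot: [-3.141, 0.0, 1.629]
wrist_force: [-2.2, 0.5, 3.2]
width: 0.0152
finger_force: 30.0
```

{"op": "carry_out", "data": {
  "motion": "0.001 -0.0425 0 0 0 0.024 0; 0.001 -0.0425 0 0 0 0.024 0; 0.001 -0.0425 0 0 0 0.024 0; 0.001 -0.0425 0 0 0 0.024 0; 0.001 -0.0425 0 0 0 0.024 0; 0.001 -0.0425 0 0 0 0.024 0; 0 0 0 0 0 0 0"
}}

```text
time: 14.4
tool_pos: [0.5455, -0.1384, 0.1446]
ee_rot: [3.14, 0.0, 1.329]
wrist_force: [1.0, -2.1, 1.4]
width: 0.0156
finger_force: 30.0
```

```bash
python3 - <<'E'
import math
for t in(.3,1.4):print(-170*math.sin(t),95-170*math.cos(t),90-math.degrees(t))
E
python3 go.py -50 -67.4 144 72.8
```

```text
-50.238435132427725 -67.40720315135303 72.8112661460753
-167.52645409803822 66.10558570695902 9.78590868168476
box mm [-49.8 -68.3 144.6] shift [ 0.004  -0.002   0.0031] turn [0.0009 0.0002 0.0012] w 0.0156 ff 30.004294216632843 F [ 1.  -2.1  1.4] t 14.4 rpy [3.14  0.    1.329]
```

Following the arc. Now over the detent, up to about 1.4 rad.

{"op": "carry_out", "data": {
  "motion": "0.006 -0.085 0 0 0 0.048 0; 0.004 -0.085 0 0 0 0.048 0; 0.004 -0.085 0 0 0 0.048 0; 0.004 -0.085 0 0 0 0.048 0; 0.004 -0.085 0 0 0 0.048 0; 0.004 -0.085 0 0 0 0.048 0; 0 0 0 0 0 0 0"
}}

```text
time: 15.28
tool_pos: [0.4585, -0.0865, 0.1446]
ee_rot: [3.14, 0.002, 0.727]
wrist_force: [-2.5, -4.4, 2.7]
width: 0.0151
finger_force: 30.0
```

```bash
python3 -c "
import math
t=.9;print(-170*math.sin(t),95-170*math.cos(t),90-math.degrees(t))"; python3 go.py -133.2 -10.7 144 38.4
```

```text
-133.16557463667218 -10.673694606012944 38.43379843822591
box mm [-133.8  -11.6  144.6] shift [ 0.0052 -0.0018  0.003 ] turn [0.0007 0.0008 0.0006] w 0.0151 ff 30.00394195318222 F [-2.5 -4.4  2.7] t 15.275 rpy [3.14e+00 2.00e-03 7.27e-01]
```

{"op": "carry_out", "data": {
  "motion": "0.006 -0.085 0 0 0 0.048 0; 0.004 -0.085 0 0 0 0.048 0; 0.004 -0.085 0 0 0 0.048 0; 0.004 -0.085 0 0 0 0.048 0; 0.004 -0.085 0 0 0 0.048 0; 0 0 0 0 0 0 0; 0 0 0 0 0 0 0; 0 0 0 0 0 0 0; 0 0 0 0 0 0 0"
}}

```text
time: 16.4
tool_pos: [0.4194, -0.0116, 0.1446]
ee_rot: [3.141, 0.004, 0.224]
wrist_force: [-8.2, -3.6, 7.3]
width: 0.0155
finger_force: 30.0
```

```bash
python3 go.py -167.5 66.1 144 9.8; python3 - <<'E'
import cv2
from bench import imaging
o=[]
for n,(x,y,w,h),k in (("top",(240,130,130,130),3),("scene",(165,120,130,130),3)):
    p=imaging.snapshot(n)["pixels"][y:y+h,x:x+w]
    o.append(cv2.resize(p,None,fx=k,fy=k,interpolation=cv2.INTER_CUBIC))
cv2.imwrite("pics/c4.png",cv2.cvtColor(cv2.hconcat(o),cv2.COLOR_RGB2BGR))
E
```

```text
box mm [-168.7   65.2  144.6] shift [ 0.0067 -0.0032  0.0029] turn [ 0.0003  0.0021 -0.0011] w 0.0155 ff 30.001620948314667 F [-8.2 -3.6  7.3] t 16.4 rpy [3.141 0.004 0.224]
```

View pics/c4.png

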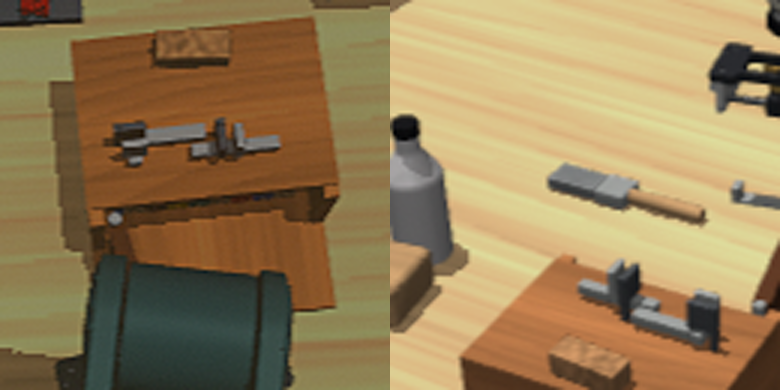

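The gate stands open, square to the front, in the left half at (120, 240). It is held at about 1.39 rad with the pin in the grip (width 15.5 mm). Both catches are squeezed and the bystanders are in place, so I'm handing it in.

```bash
python3 -c "
from bench import robot
print(robot.close_job())"
```

```text
the job is handed in; nothing more can be done
None
```

I squeezed both catches home and handed the job in at about 16 s of the 64 s allowed, with the gripper still holding the gate open at about 1.39 rad by its pin; no verdict came back.

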